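# Close up the cutter chest

## Task

Close up the steel cutter chest: with the fingertips, fold its upright retaining flap down until it lies flat over the cutters, then push the hinged cover over it until it is fully shut. Only push and press: do not pinch the flap or the cover, pick nothing up, and leave the cutters and everything else on the table where they are.

Things in the scene. Friction and masses are not known exactly. Their poses are not given: they have to be found in the camera images.
- chest: Open steel cutter chest fixed to the table, outer size 200 (its x) x 250 (its y) x 100 mm high, walls 4 mm. Origin: centre of its underside, on the table; z up. The cover hinges along its +y wall, the flap along a line near its -y wall; both hinge lines run along the chest's x.
- cover (a joint): Cover angle, rad: 0 = shut, level on the rim; grows as it opens; 1.57 = upright; starts at 1.65 to 1.95, leaning back outward (limit 2.0). Flat steel panel, 208 mm along the hinge, 256 mm hinge to free edge, 10 mm thick, 0.5 kg. Friction hinge (1.1 N m): stays at any angle, does not fall, must be pushed all the way. A raised flap blocks it about 30 degrees open.
- cover_hinge (a point): Middle of the cover's hinge line: 125 mm along the chest's +y from its centre, 100 mm above the table. The panel's inner face passes through this line, its outer face is 10 mm further out. Axes turn with the cover; when shut they match the chest's, the panel running along -y, outer face up (+z).
- cover_edge (a point): Middle of the cover's free edge, on its outer face (the face that is on top when shut); 256 mm from the hinge.
- flap (a joint): Retaining flap angle, rad: 0 = folded down, level, 15 mm below the rim; 1.57 = upright; starts at 1.3 to 1.57 (limit 1.6). Aluminium plate, 170 mm along the hinge, 130 mm hinge to free edge, 4 mm thick with 8 mm rolled edge, 0.15 kg. Friction hinge (0.18 N m): stays where it is put. Folds toward the chest's +y, toward the cover's hinge.
- flap_hinge (a point): Middle of the flap's hinge line, in the middle of the plate's thickness: 85 mm along the chest's -y from its centre, 85 mm above the table (15 mm below the rim). The point's axes turn with the flap; when down they are parallel to the chest's, the plate then running along +y.
- flap_edge (a point): Middle of the flap's free edge, 130 mm from its hinge.
- cutter0: Bystander: largest steel ring cutter (72 mm across, 45 mm high), standing inside the chest, under where the flap lies when down. Origin: centre of its underside.
- cutter1: Bystander: steel ring cutter (60 mm across, 40 mm high), inside the chest, under where the flap lies when down. Origin: centre of its underside.
- cutter2: Bystander: smallest steel ring cutter (48 mm across, 50 mm high), inside the chest beside the cover's hinge side, not under the flap. Origin: centre of its underside.
- mould: Bystander: wooden cake mould, block 75 x 75 x 30 mm with a 107 mm handle, lying beside the chest at its +x end. Origin: centre of its underside (of the block).
- scraper: Bystander: dough scraper, blade 75 x 110 mm with a white round handle, 16 mm high, lying beside the chest on its -y side. Origin: centre of its underside.
- jar: Bystander: white jar with steel lid, 66 mm across, 100 mm high. Origin: centre of its underside.
- cup: Bystander: steel cup, 70 mm across, 75 mm high. Origin: centre of its underside.

How it is judged:
By the outcome, as a careful person would: the job done as asked, in the order asked, and still so for the second after the job is handed in, with the robot touching nothing.
It also fails if it takes over 51 s, if anything falls off the work surface, if the arm or the gripper's body presses on something with over 40 N, if the wrist force passes 120 N, or if a joint passes its speed limit or range.

## Robot

A 6-joint arm with a two-finger parallel gripper is mounted at the origin on the work surface. World frame = base frame: x ahead of the robot, y to its left, z up, the work surface at z = 0. Lengths are in m, angles in rad, forces in N, time in s.
With the tool pointing down it reaches from about 0.275 to 0.75 m from the base axis. Payload 10.2 kg.
Tool frame: the origin (TCP) lies at the very end of the fingers, on their centre line; the grasp point (between the pads) lies 19 mm behind it; z points along the fingers, y is the direction in which the jaws open and shut (so a half turn about z gives the same grasp; the last joint's range is limited). The gripper opens to 88 mm and grips with 3 to 60 N. Pads are 18 mm wide; open, the fingers measure 123 mm over their backs; the gripper's body (75 mm by 187 mm) begins 45 mm behind the grasp point.
Start: joints at [0.967, 0.313, 1.498, -0, 1.331, -0.223], TCP at [0.195, 0.487, 0.239] pointing down, gripper open.
Joint ranges: [-2.94, 2.94], [-0.97, 2.17], [0.19, 2.56], [-1.23, 4.37], [0.02, 3.11], [-2.88, 2.88]. Speed limits (rad/s): [2.39, 2.39, 3.01, 3.14, 3.14, 3.14].

## Interface

Orientations are given as a unit quaternion [w, x, y, z].
In Python, from plant import env gives the robot as it stands. Calls block until the motion is done:
- env.move_ptp(position, orientation): joint-space move of the TCP to a pose.
- env.move_l(position, orientation=None, rate=0.15): straight line of the TCP; orientation=None keeps the orientation; rate is the mean speed in m/s.
- env.goto_joints(angles): joint-space move.
- env.grip(opening, strength=None): opening from 0.0 (shut) to 1.0 (fully open); strength is the grip in N (None keeps the last); returns when the fingers have stopped.
- env.dwell(seconds).
- env.solve_ik(position, orientation): joint angles nearest the present ones, or None.
- env.read_state(): the state.
- env.read_camera(name): name is "scene" or "top"; returns the picture (420x560x3 uint8, blue, green, red); there is no depth.
- env.get_calibration(name): a dict with "vfov" (degrees; the focal length in pixels is half the picture's height over the tangent of half this angle, whatever the lens; pixels are square), "cx", "cy" (the principal point, pixels), "R" (3x3) and "t" (3): a world point X has camera coordinates R X + t. Camera axes: x right, y down, z forward; pixel columns grow to the right and rows downward; lengths in m; the calibration is good to about 2 mm. A picture is of the moment at which its call begins. get_calibration takes no time and is no camera call.
A pose or a line that the arm cannot do raises env.PlanningError and nothing moves.
- env.close_job(): hands the job in, once; it reports no verdict.
Trained networks look in the newest picture that a camera, given by its name, has taken for a name from the list of things; names that differ only in an ending like _2 or _b are one class to them, and where a whole thing is asked for, a point or a joint stands for the part that bears it (a point fixed in the world has none). Each returns a list of dicts, best first, with "confidence" (0 to 1); they miss things now and then, are a little off and sometimes report something else, mostly with a low value. They report only what shows in the picture. A call takes as long as a camera call.
- env.search_frame(camera, thing): "xyz" ([x, y, z] in m, in the coordinates of the camera as it stood for that picture, good to about 4 mm: the middle of the surface that is visible of it).
The state is a dict: "t": time; "qpos": joint angles; "qd": joint speeds; "effort": joint torques, N m; "position": TCP position; "tcp_rot": TCP orientation; "ft_force": force on the tool from outside, world axes, zero at the start; "torque": the same for the moment, N m; "grip_width": opening from 0.0 (shut) to 1.0 (fully open).
Only numpy, scipy, OpenCV 4.12 (cv2) and the standard library are available. Lean on these libraries where they do the work, as an engineer would, in place of code of your own. Each camera call takes 0.05 s, during which the arm holds its last target. There are 200 camera calls.

## Working session

There is one attempt and no reset: what is moved stays moved. The work goes in short steps, each a Python script; the robot and the scene stay as the last script left them, time stands still between calls to the robot, and variables do not carry over. Pictures are saved under pics/ and viewed, about 8 in all and at most 12, crops included, and the job is handed in when it is done.

```bash
ls; mkdir -p pics; cat > h.py <<'E'
import numpy as np, cv2
from plant import env
def world(cam,p):
    c=env.get_calibration(cam); return np.array(c["R"]).T@(np.array(p)-np.array(c["t"]))
def pix(cam,X):
    c=env.get_calibration(cam); p=np.array(c["R"])@np.array(X)+np.array(c["t"]); f=210/np.tan(np.radians(c["vfov"])/2)
    return c["cx"]+f*p[0]/p[2], c["cy"]+f*p[1]/p[2]
E
python3 - <<'E'
from h import *
np.set_printoptions(precision=3,suppress=True)
ims=[]
for c in("scene","top"):
    im=env.read_camera(c); cv2.imwrite(f"pics/{c}0.png",im)
    k=env.get_calibration(c); print(c,k["vfov"],k["cx"],k["cy"],"campos",-np.array(k["R"]).T@np.array(k["t"]))
    for n in "chest cover cover_hinge cover_edge flap flap_hinge flap_edge cutter0 cutter1 cutter2 mould scraper jar cup".split():
        r=env.search_frame(c,n)
        print(c,n,[(round(d["confidence"],2),world(c,d["xyz"])) for d in r[:2]])
print(env.read_state()["t"])
E
```

```text
pics
scene 56.220061254932304 280.27728329588007 214.74023771864472 campos [ 1.168 -0.142  0.732]
scene chest [(0.97, array([ 0.467, -0.036,  0.099]))]
scene cover [(0.88, array([0.466, 0.061, 0.245]))]
scene cover_hinge [(0.68, array([0.463, 0.059, 0.244]))]
scene cover_edge [(0.96, array([0.465, 0.057, 0.247])), (0.25, array([ 0.479, -0.179,  0.156]))]
scene flap [(0.6, array([ 0.48 , -0.18 ,  0.155])), (0.4, array([ 0.491, -0.142,  0.046]))]
scene flap_hinge [(0.7, array([ 0.478, -0.18 ,  0.159]))]
scene flap_edge [(0.71, array([ 0.479, -0.181,  0.154])), (0.35, array([ 0.656, -0.175,  0.029]))]
scene cutter0 [(0.61, array([ 0.457, -0.026,  0.033])), (0.57, array([ 0.427, -0.143,  0.03 ]))]
scene cutter1 [(0.61, array([ 0.457, -0.026,  0.033])), (0.57, array([ 0.427, -0.143,  0.03 ]))]
scene cutter2 [(0.61, array([ 0.457, -0.026,  0.033])), (0.57, array([ 0.427, -0.143,  0.03 ]))]
scene mould [(0.65, array([ 0.661, -0.174,  0.027]))]
scene scraper [(0.66, array([ 0.469, -0.329,  0.006])), (0.64, array([ 0.659, -0.174,  0.027]))]
scene jar [(0.93, array([0.697, 0.35 , 0.071]))]
sce
[... 374 characters left out ...]
 -0.167,  0.21 ]))]
top flap_hinge [(0.67, array([ 0.461, -0.165,  0.206]))]
top flap_edge [(0.83, array([ 0.462, -0.164,  0.209])), (0.53, array([0.456, 0.072, 0.265]))]
top cutter0 [(0.66, array([ 0.413, -0.147,  0.039])), (0.53, array([ 0.52 , -0.139,  0.041]))]
top cutter1 [(0.66, array([ 0.413, -0.147,  0.039])), (0.53, array([ 0.52 , -0.139,  0.041]))]
top cutter2 [(0.66, array([ 0.413, -0.147,  0.039])), (0.53, array([ 0.52 , -0.139,  0.041]))]
top mould [(0.93, array([ 0.644, -0.164,  0.029])), (0.72, array([ 0.471, -0.326,  0.004]))]
top scraper [(0.57, array([ 0.472, -0.326,  0.006]))]
top jar [(0.63, array([0.676, 0.359, 0.097]))]
top cup [(0.76, array([0.559, 0.462, 0.042]))]
1.5
```

View pics/scene0.png

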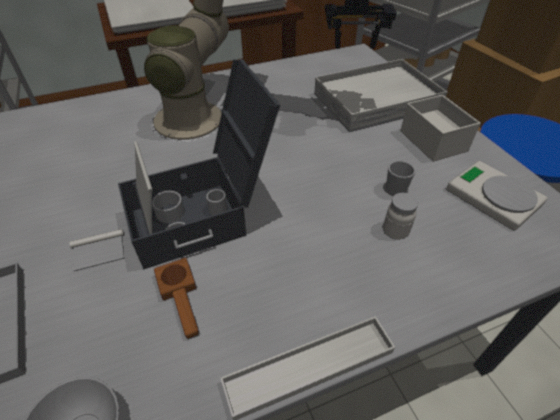

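View pics/top0.png

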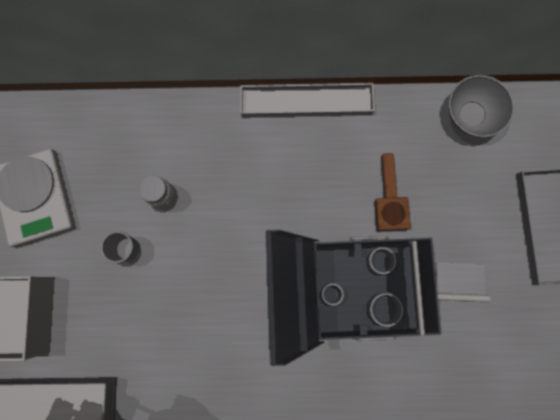

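The scene picture shows the chest at about (180,210), with the flap upright at (145,185) and the cover leaning back at (250,130). The top view puts the rim's -y edge near (433,238) to (440,334), and the cover on the left at x 268–320. I'll enlarge both to get the corners.

```bash
python3 - <<'E'
import cv2,numpy as np
t=cv2.imread("pics/top0.png")[220:375,255:455];s=cv2.imread("pics/scene0.png")[55:270,110:290]
g=lambda i:np.clip(255*(i/255.)**.6,0,255).astype('uint8')
cv2.imwrite("pics/tc.png",g(cv2.resize(t,None,fx=4,fy=3.8709677,interpolation=cv2.INTER_CUBIC)))
cv2.imwrite("pics/sc.png",g(cv2.resize(s,None,fx=2.79,fy=2.79,interpolation=cv2.INTER_CUBIC)))
E
```

```text
(no output)
```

View pics/tc.png

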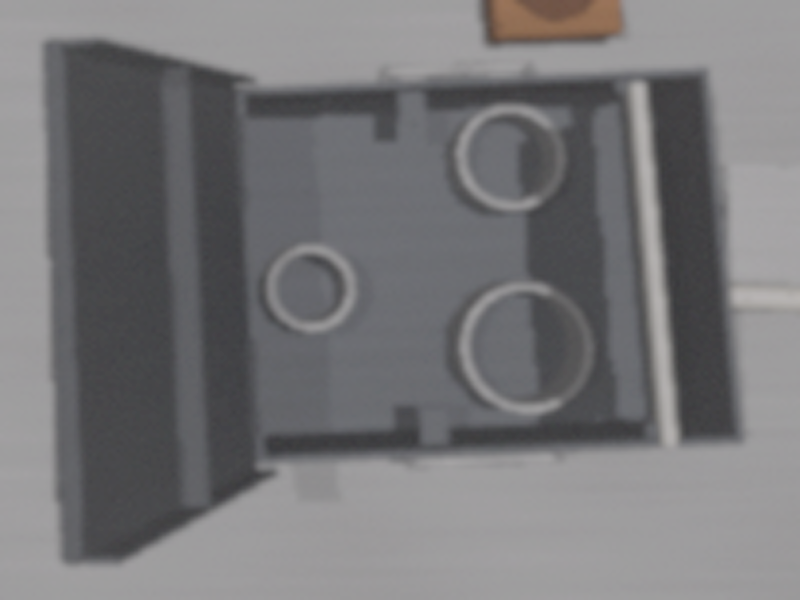

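View pics/sc.png

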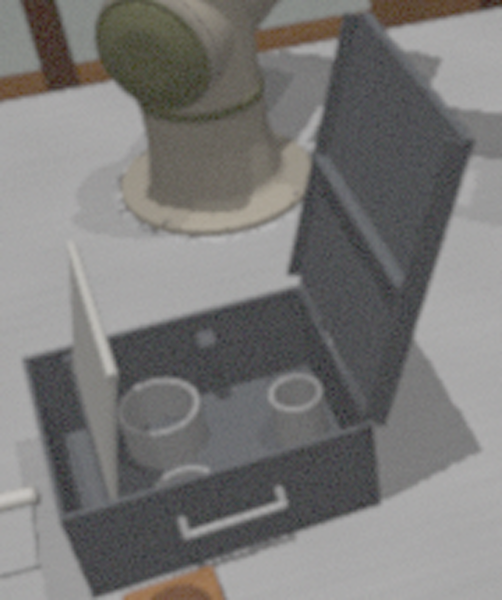

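The top crop shows the rim corners at about (707,71), (742,438), (245,85) and (262,460), with the flap's edge as a strip from (638,82) to (667,443). The scene crop shows the same corners, so I'll fit the pose.

```bash
cat > fit.py <<'E'
from h import *
from scipy.optimize import least_squares
def geom(p):
    x,y,a,c,f=p; R=np.array([[np.cos(a),-np.sin(a),0],[np.sin(a),np.cos(a),0],[0,0,1]])
    W=lambda v:R@np.array(v)+[x,y,0]
    def cov(u,d,o): # u along x, d from hinge, o outward
        return W([u,.125-d*np.cos(c)+o*np.sin(c),.1+d*np.sin(c)+o*np.cos(c)])
    def flp(u,d,o=0): # o: up normal when down
        return W([u,-.085+d*np.cos(f)-o*np.sin(f),.085+d*np.sin(f)+o*np.cos(f)])
    return W,cov,flp
def obs(p):
    W,cov,flp=geom(p)
    return [("top",W([.1,-.125,.1]),(431.75,238.3)),("top",W([-.1,-.125,.1]),(440.5,333.2)),
    ("scene",W([.1,-.125,.1]),(133.7,241.4)),("scene",W([-.1,-.125,.1]),(119,184)),("scene",W([.1,.125,.1]),(244.4,208.4)),
    ("top",cov(.104,.256,0),(271.3,230.8)),("top",cov(-.104,.256,0),(275.5,364.7)),
    ("top",cov(.104,.256,.01),(266.3,230.8)),("top",cov(-.104,.256,.01),(270.8,364.7)),
    ("scene",cov(.104,.256,.005),(277,107)),("scene",cov(-.104,.256,0),(233.7,59.8)),
    ("top",flp(.085,.13),(414.5,241.2)),("top",flp(-.085,.13),(421.8,334.4)),
    ("scene",flp(.085,.13),(149.8,188.7)),("scene",flp(-.085,.13),(135.6,142.1))]
if __name__=="__main__":
    r=least_squares(lambda p:np.ravel([np.array(pix(c,X))-o for c,X,o in obs(p)]),[.46,-.05,-.07,1.75,1.5],loss="soft_l1")
    print(r.x.round(4)); np.save("p.npy",r.x)
    print(np.array([np.array(pix(c,X))-o for c,X,o in obs(r.x)]).round(1))
    W,cov,flp=geom(r.x)
    for n,v in dict(hinge=cov(0,0,0),edge=cov(0,.256,.01),fh=flp(0,0),fe=flp(0,.13)).items(): print(n,v.round(3))
    q=env.read_state(); print(q["tcp_rot"],q["position"])
E
python3 fit.py
```

```text
[ 0.4623 -0.1099  0.0265  1.8835  1.3519]
[[ 0.4 -1.8]
 [ 0.6  0.9]
 [-1.1  0.1]
 [-0.2 -1.1]
 [ 0.8 -1.6]
 [ 0.6 -2.2]
 [ 1.5  0.6]
 [-0.3 -1.7]
 [ 0.   0.5]
 [ 1.9 -3.1]
 [ 5.2 -2. ]
 [ 0.3 -0.7]
 [ 1.2  0.2]
 [ 1.2 -0.2]
 [ 0.4 -1.1]]
hinge [0.459 0.015 0.1  ]
edge [0.457 0.103 0.341]
fh [ 0.465 -0.195  0.085]
fe [ 0.464 -0.167  0.212]
[-5.36357355e-06  1.89245186e-01  9.81929865e-01  1.47104555e-05] [0.19512514 0.48740327 0.23873203]
```

```bash
cat > m.py <<'E'
from fit import *
p=np.load("p.npy"); a=p[2]; H=.010   # H: half finger depth
Q=lambda k=0:[0,np.cos(np.pi/4+a/2+k*np.pi/2),np.sin(np.pi/4+a/2+k*np.pi/2),0]
W=geom(p)[0]
def st(tag=""):
    s=env.read_state(); print(tag,"t%.1f"%s["t"],np.round(s["position"],3),"F",np.round(s["ft_force"],1)); return s
def flap(f,d,o=.002): # TCP with the tip's +y lower corner on flap's upper face
    return W([0,-.085+d*np.cos(f)-o*np.sin(f)-H,.085+d*np.sin(f)+o*np.cos(f)])
def cover(c,d,o=.01): # TCP with -y lower corner on outer face
    return W([0,.125-d*np.cos(c)+o*np.sin(c)+H,.1+d*np.sin(c)+o*np.cos(c)])
E
python3 - <<'E'
from m import *
env.grip(0.0)
for k in(0,1):
    for P in([.46,-.3,.42],flap(1.3,.11),flap(0,.105),[.46,.2,.44],cover(1.57,.2)+[0,.12,0],cover(0,.2)):
        j=env.solve_ik(P,Q(k)); print(k,np.round(P,3),None if j is None else np.round(j,2))
st()
E
```

```text
0 [ 0.46 -0.3   0.42] [-0.79  0.33  1.02 -0.    1.8  -0.82]
0 [ 0.464 -0.177  0.192] [-0.6   0.29  1.65 -0.    1.2  -0.63]
0 [ 0.462 -0.1    0.087] [-0.46  0.39  1.84 -0.    0.92 -0.49]
0 [0.46 0.2  0.44] [ 0.18  0.21  1.12 -0.    1.81  0.15]
0 [0.458 0.155 0.3  ] [ 0.08  0.18  1.51 -0.    1.45  0.06]
0 [ 0.464 -0.175  0.11 ] [-0.6   0.4   1.75 -0.    1.   -0.62]
1 [ 0.46 -0.3   0.42] [-0.79  0.33  1.02 -0.    1.8   2.32]
1 [ 0.464 -0.177  0.192] [-0.6   0.29  1.65 -0.    1.2   2.51]
1 [ 0.462 -0.1    0.087] [-0.46  0.39  1.84 -0.    0.92  2.65]
1 [0.46 0.2  0.44] None
1 [0.458 0.155 0.3  ] None
1 [ 0.464 -0.175  0.11 ] [-0.6   0.4   1.75 -0.    1.    2.52]
 t2.8 [0.195 0.487 0.239] F [ 0.7 -0.8  0.7]
```

```bash
python3 - <<'E'
from m import *
s=st()
env.move_l([.195,.487,.44],rate=.3)
env.move_ptp([.46,-.3,.44],Q())
P=flap(1.35,.11)-[0,.05,0]
env.move_ptp(P,Q()); st("pre")
for f in np.arange(1.4,-.01,-.175):
    env.move_l(flap(f-.02,.108),rate=.12); s=st("%.2f"%f)
    if np.linalg.norm(s["ft_force"])>25: break
cv2.imwrite("pics/s1.png",env.read_camera("scene"))
E
```

```text
t2.8 [0.195 0.487 0.239] F [ 0.7 -0.8  0.7]
pre t7.5 [ 0.465 -0.233  0.194] F [ 0.1 -0.5  0. ]
1.40 t8.1 [ 0.465 -0.187  0.192] F [-0.1 -0.3 -0. ]
1.22 t8.4 [ 0.464 -0.168  0.187] F [-0.1 -0.1  0.8]
1.05 t8.7 [ 0.463 -0.151  0.179] F [-0.5  0.2 -0.1]
0.87 t9.0 [ 0.463 -0.135  0.168] F [ 0.6 -0.5  0.9]
0.70 t9.3 [ 0.463 -0.122  0.154] F [ 0.1  0.3 -0.1]
0.52 t9.6 [ 0.462 -0.111  0.139] F [ 0.5  0.2 -0.3]
0.35 t9.9 [ 0.462 -0.104  0.122] F [-0.1  0.   0.4]
0.17 t10.2 [ 0.462 -0.099  0.104] F [-0.1  0.1 -0.3]
-0.00 t10.6 [ 0.463 -0.098  0.087] F [-1.2  0.3 16.3]
```

View pics/s1.png

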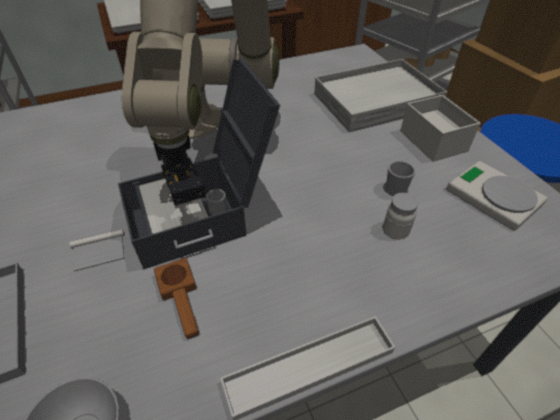

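The flap lies flat across the chest at about (165,205). The tip is at z=0.087, as expected, pressing with 16 N. Next I'll go over the cover and start pushing it.

```bash
python3 - <<'E'
from m import *
env.move_l(flap(0,.108)+[0,0,.35],rate=.25)
env.move_ptp([.457,.2,.45],Q())
S=cover(1.57,.2)
env.move_l([S[0],.17,.31],rate=.25); st("behind")
cv2.imwrite("pics/s2.png",env.read_camera("scene"))
for dy in(.06,.03,.0):
    env.move_l(S+[0,dy,0.005],rate=.1); st("push")
E
```

```text
behind t14.0 [0.459 0.17  0.311] F [-0.7  0.4  0.3]
push t15.0 [0.458 0.094 0.305] F [-0.3  0.7  0.6]
push t15.4 [0.458 0.065 0.305] F [-0.4  0.2 -0.5]
push t15.9 [0.458 0.035 0.305] F [-0.1 -0.1  0.4]
```

View pics/s2.png

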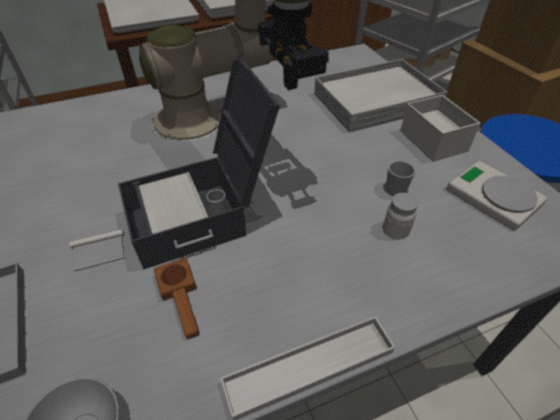

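The flap stays flat and the gripper is behind the cover at about (290,60). I'll continue the arc.

```bash
python3 - <<'E'
from m import *
cv2.imwrite("pics/s3a.png",env.read_camera("scene"))
for c in np.arange(1.45,.35,-.15):
    env.move_l(cover(c,.2),rate=.12); s=st("%.2f"%c)
    if np.linalg.norm(s["ft_force"])>30: break
cv2.imwrite("pics/s3b.png",env.read_camera("scene"))
cv2.imwrite("pics/s3.png",np.hstack([cv2.imread("pics/s3a.png")[:290,80:400],cv2.imread("pics/s3b.png")[:290,80:400]]))
E
```

```text
1.45 t16.3 [0.459 0.011 0.3  ] F [ 0.1  0.6 -0.5]
1.30 t16.7 [ 0.46  -0.019  0.295] F [0.3 0.  1.5]
1.15 t17.1 [ 0.461 -0.047  0.287] F [0.1 0.3 0.7]
1.00 t17.5 [ 0.461 -0.074  0.274] F [-0.8 -0.   0.5]
0.85 t17.9 [ 0.462 -0.099  0.257] F [ 0.1 -0.2 -0.7]
0.70 t18.3 [ 0.463 -0.121  0.236] F [0.5 1.1 0.5]
0.55 t18.7 [ 0.463 -0.14   0.213] F [-0.4  0.4 -0.5]
0.40 t19.1 [ 0.464 -0.155  0.187] F [ 0.1  0.3 -0.5]
```

View pics/s3.png

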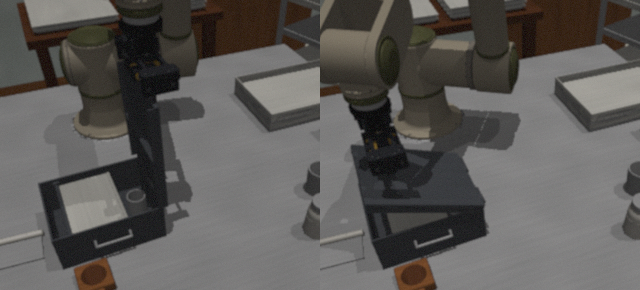

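The cover was upright in the first view and has now followed the fingertip down to about 25°. I'll finish shutting it, press, then retreat and check.

```bash
python3 - <<'E'
from m import *
for c in(.27,.14,.04,0):
    env.move_l(cover(c,.21),rate=.08); s=st("%.2f"%c)
    if np.linalg.norm(s["ft_force"])>30: break
z=s["position"][2]
for i in range(6):
    if s["ft_force"][2]>18: break
    z-=.0015; P=cover(0,.21); P[2]=z; env.move_l(P,rate=.03); s=st("press")
env.move_l(s["position"]+np.array([0,0,.12]),rate=.2)
env.move_ptp([.195,.487,.3],Q()); st("away")
for c in("scene","top"):
    cv2.imwrite(f"pics/{c}4.png",env.read_camera(c))
    for n in "cover cover_edge flap mould scraper jar cup".split():
        print(c,n,[(round(d["confidence"],2),world(c,d["xyz"]).round(3)) for d in env.search_frame(c,n)[:1]])
g=lambda i:np.clip(255*(i/255.)**.6,0,255).astype('uint8')
a_=cv2.imread("pics/scene4.png")[110:290,90:290];b=cv2.imread("pics/top4.png")[180:360,270:470]
cv2.imwrite("pics/end.png",g(np.hstack([cv2.resize(i,(400,360),interpolation=cv2.INTER_CUBIC) for i in(a_,b)])))
p0=np.load("p.npy").copy();p0[3]=0
W,cov,flp=geom(p0)
for c,(ox,oy) in dict(scene=(90,110),top=(270,180)).items():
    print(c,[tuple(np.round(((pix(c,cov(u,d,.01))-np.array([ox,oy]))*2+[400*(c=="top"),0]))) for u in(.104,-.104) for d in(0,.256)])
E
```

```text
0.27 t19.6 [ 0.464 -0.175  0.165] F [0.7 0.7 1.2]
0.14 t20.1 [ 0.464 -0.181  0.139] F [1.  0.2 0.2]
0.04 t20.6 [ 0.464 -0.184  0.118] F [-0.2 -1.1  0.9]
0.00 t20.8 [ 0.465 -0.185  0.11 ] F [ 1.  -0.2  3.4]
press t21.1 [ 0.465 -0.185  0.11 ] F [-2.8  3.  15.9]
press t21.3 [ 0.465 -0.185  0.11 ] F [-9.   5.5 29.8]
away t24.6 [0.196 0.487 0.3  ] F [ 0.4 -0.2 -0.9]
scene cover [(0.62, array([ 0.481, -0.122,  0.113]))]
scene cover_edge [(0.97, array([ 0.484, -0.125,  0.113]))]
scene flap []
scene mould [(0.82, array([ 0.66 , -0.174,  0.026]))]
scene scraper [(0.92, array([ 0.466, -0.328, -0.001]))]
scene jar [(0.92, array([0.695, 0.348, 0.069]))]
scene cup [(0.74, array([0.565, 0.438, 0.055]))]
top cover [(0.76, array([ 0.454, -0.113,  0.106]))]
top cover_edge [(0.95, array([ 0.461, -0.111,  0.111]))]
top flap [(0.63, array([ 0.459, -0.111,  0.11 ]))]
top mould [(0.89, array([ 0.648, -0.164,  0.032]))]
top scraper [(0.82, array([ 0.475, -0.33 ,  0.006]))]
top jar [(0.9, array([0.674, 0.359, 0.098]))]
top cup [(0.73, array([ 0.472, -0.327,  0.005]))]
scene [(np.float64(311.0), np.float64(190.0)), (np.float64(77.0), np.float64(261.0)), (np.float64(255.0), np.float64(85.0)), (np.float64(49.0), np.float64(139.0))]
top [(np.float64(488.0), np.float64(119.0)), (np.float64(733.0), np.float64(108.0)), (np.float64(498.0), np.float64(324.0)), (np.float64(752.0), np.float64(313.0))]
```

View pics/end.png

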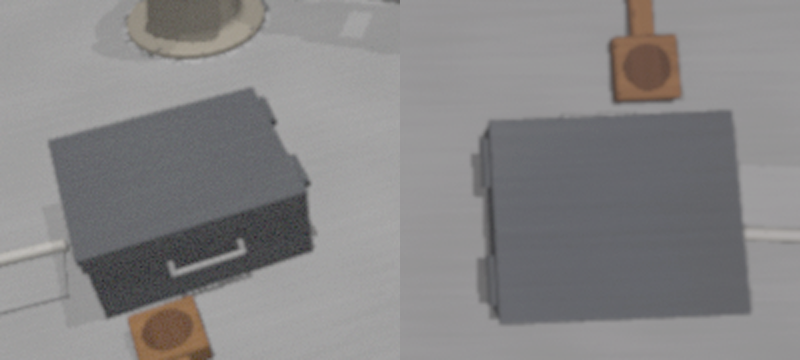

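The cover lies level on the rim, with its corners within a few pixels of where a shut cover should be. The mould, scraper and jar have not moved. Handing in.

```bash
python3 -c "
from plant import env
env.close_job()"
```

```text
the job is handed in; nothing more can be done
```

The chest is closed and the job is handed in. With closed fingertips I folded the flap down, then pushed the cover over it until it was shut. The robot's clock read about 25 s when the arm was clear.

- **Flap:** It stopped at tip height 0.087 m, as expected for flat, under a 16 N press. The picture taken before moving the cover showed it still flat.
- **Cover:** It stopped at tip height 0.110 m, as expected for shut, under a 30 N press. In both final pictures its corners match the predicted shut position to within a few pixels.
- **Other objects:** The mould, scraper and jar read within about 4 mm of their first positions in both cameras, and the cup did so in the scene camera.
- **Disagreeing or missing checks:**
  - The top camera's final "cup" report (0.472, -0.327) was a false match on the scraper.
  - Its final "flap" report was really the cover, since the flap is now hidden.
  - The cutters are also hidden now. Nothing reached them, but I could not check their positions at the end.

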